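Crank the marking jig's shuttle under the stamp and press the stamp

ROBOT

A 6-joint arm with a two-finger parallel gripper is mounted at the origin on the work surface. World frame = base frame: x ahead of the robot, y to its left, z up, the work surface at z = 0. Lengths are in m, angles in rad, forces in N, time in s.
With the tool pointing down it reaches from about 0.35 to 0.775 m from the base axis. Payload 5.5 kg.
Tool frame: the origin (TCP) lies on the centre line of the jaws, within the pads' length; the fingertips stand 11 mm ahead of it and the grasp point (between the pads) lies 8 mm behind it; z points along the fingers, y is the line along which they close (so a half turn about z gives the same grasp; the last joint's range is limited). The gripper opens to 85 mm and grips with 20 to 120 N. Pads are 22 mm wide; open, the fingers measure 114 mm over their backs; the gripper's body (76 mm by 85 mm) begins 54 mm behind the grasp point. The pads swing forward as they close: fully open they stand 13 mm farther back than shut.
Start: joints at [-1.274, 0.313, 0.046, 1.304, 0, 1.431], TCP at [0.243, -0.521, 0.242] pointing down, gripper open.
Joint ranges: [-2.76, 2.76], [-0.86, 1.69], [-1.03, 1.26], [-2.2, 2.34], [-1.47, 1.5], [-3.14, 3.14]. Speed limits (rad/s): [2.57, 2.57, 3.14, 3.14, 3.14, 3.14].

INTERFACE

Orientations are given as a unit quaternion [w, x, y, z].
In Python, from workcell import env, viewer, order, models gives the robot as it stands.
- The arm moves only by the tool drive_tool, never from a script. Its argument "series" is a list that holds one entry, the list of rows, each a list of 6 numbers: the shift along the tool's x, y, z each as a share of 120 mm, from -1 to 1, then the turn, a rotation vector about the tool's x, y, z each as a share of 180 degrees, from -1 to 1. A call has 1 to 20 rows; each row shifts and turns the commanded pose from where the row before left it, along the tool's axes as they then stand; what a row does not reach is not made up. A row lasts 1/8 s, in which the tool goes at most 62.5 mm and 10.7 degrees, less where a joint would pass 70% of its speed; a pose out of reach is approached as far as the arm can. A call with a number of a shift or a turn outside -1 to 1 is refused whole. A call with a gripper value outside its range is refused whole. "jaw" is the opening, from -1 (shut) to 1 (fully open), set as the call begins (left out, the last holds). The fingers move at their own pace and stop on an object; "grip_force" is the grip in N (left out, the last holds). Time passes only in rows, so rows that do not move let the fingers close. It gives the time, the measured TCP pose, the force, the opening and the grip force at its end, in the units of the state.
- env.get_state(): the state, without advancing time (a new reading comes with each control period).
- viewer.read_camera(name): name is "side" or "top" or "wrist"; returns the picture (480x640x3 uint8, red, green, blue); there is no depth.
- viewer.camera_info(name): a dict with "intrinsics" (3x3 intrinsics, pixels), "R" (3x3) and "t" (3): a world point X has camera coordinates R X + t; the wrist camera has in their place "T_tool_cam" (4x4, takes a point from camera to tool coordinates, whose origin is the TCP and whose axes are the flange's). Camera axes: x right, y down, z forward; pixel columns grow to the right and rows downward; lengths in m; the calibration is good to about 2 mm. A picture is of the moment at which its call begins: read the wrist's pose just before it. camera_info takes no time and is no camera call.
- order.hand_in(): hands the job in; it is judged then, once.
Trained networks look in the newest picture that a camera, given by its name, has taken for a name from the list of things; names that differ only in an ending like _2 or _b are one class to them, and where a whole thing is asked for, a point or a joint stands for the part that bears it (a point fixed in the world has none). Each returns a list of dicts, best first, with "score" (0 to 1); they miss things now and then, are a little off and sometimes report something else, mostly with a low value. They report only what shows in the picture. A call takes as long as a camera call. They do not tell look-alikes from the thing itself.
- models.silhouettes(label, camera): "region" (480x640 bool, what is visible of it) and "location" ([column, row] in pixels, amid what is visible of it).
The state is a dict: "clock": time; "joint_pos": joint angles; "qvel": joint speeds; "tau": joint torques, N m; "tcp_pos": TCP position; "orientation": TCP orientation; "wrist_force": force on the tool from outside, world axes, zero at the start; "ft_torque": the same for the moment, N m; "finger_gap": finger opening in m; "grip_force": force on a finger pad.
Only numpy, scipy, OpenCV 4.12 (cv2) and the standard library are available. Lean on these libraries where they do the work, as an engineer would, in place of code of your own. Each camera call takes 0.05 s, during which the arm holds its last target. There are 200 camera calls.

TASK

Turn the jig's four-knob handwheel until the round tin on the shuttle stands centred under the stamp (to within 4 mm along the slide), moving it by the wheel only and never by pushing the shuttle or the tin. Then press the stamp's mushroom head down to its stop and let it spring back up, leaving the tin under it. Do not press the stamp before the tin is under it, and do not shift or topple the loose bottles, jar, can, carton and brush around the jig.

Things in the scene. Friction and masses are not known exactly. Their poses are not given: they have to be found in the camera images.
- jig: Grey marking jig, fixed. Origin on the table under the handwheel's axis; x points away from the robot (yawed up to 0.25 rad), y left along the slide, z up. Slide bed 85 x 380 mm, 42 mm high, centred at x = 130 mm, runs along y. The wheel turns about the vertical axis at x = y = 0 on a round gearbox 60 mm across.
- hood_edge (a point): Middle of the top near edge of the fixed dark sheet-steel guard: a level hood from here 62 mm further in jig x, y -85 to 85 mm, 148 to 153 mm above the table, and an upright sheet at jig x = 88 mm. It covers the far part of the wheel: knobs pass under it and can be reached from above only on the robot's side of this edge.
- wheel (a joint): Handwheel angle (rad), positive counter-clockwise seen from above, no end stops of its own; it stays where it is left. 1 rad moves the shuttle 12 mm: counter-clockwise moves it to the jig's +y, clockwise to -y. Takes about 3 to 4 N at a knob.
- wheel_axis (a point): Point on the wheel's axis, 90 mm above the table. Hub 40 mm across, its top 96 mm above the table; four level steel arms (14 mm thick, centre line 84 mm above the table) at right angles, each ending in an upright black knob on a 60 mm radius.
- knob0 (a point): Centre of the top of upright black handwheel knob 0 (20 to 22 mm across, 138 mm above the table, free length from 91 mm up), one of four alike, 90 degrees apart on a 60 mm radius.
- knob1 (a point): Centre of the top of upright black handwheel knob 1 (20 to 22 mm across, 138 mm above the table, free length from 91 mm up), one of four alike, 90 degrees apart on a 60 mm radius.
- knob2 (a point): Centre of the top of upright black handwheel knob 2 (20 to 22 mm across, 138 mm above the table, free length from 91 mm up), one of four alike, 90 degrees apart on a 60 mm radius.
- knob3 (a point): Centre of the top of upright black handwheel knob 3 (20 to 22 mm across, 138 mm above the table, free length from 91 mm up), one of four alike, 90 degrees apart on a 60 mm radius.
- tin_top (a point): Centre of the lid of the bright round tin (61 mm across, lid 102 mm above the table) clamped in the shuttle, a plate 72 x 110 mm that slides along the jig's y at x = 130 mm, 115 mm either way from the middle.
- press: Stamp stand, fixed: dark column 26 x 30 mm beyond the slide (its centre 78 mm to the +x of the origin) with an arm 150 to 172 mm above the table that reaches over the slide. Origin on the table directly under the stamp's axis, axes as the jig's. Stands left or right of the jig's middle, 55 to 85 mm along the slide.
- stamp_top (a point): Centre of the top of the steel mushroom head of the stamp plunger (42 mm across), 212 mm above the table when up. The tin is in place when this point and tin_top agree along the jig's y.
- stamp (a joint): Stamp plunger travel (m): 0 up, 0.012 at its stop; it springs back. About 9 N holds it at the stop.
- lens: Magnifier stand, fixed, on the other half of the slide: like column and a level lens in a black ring 86 mm across, 191 mm above the table. Not to be used. Origin on the table under the lens centre.
- bottle_tall: Loose white bottle, 56 mm across, 190 mm high, near the wheel; origin under its centre. Leave standing.
- bottle_a: Loose amber bottle, 44 mm across, 110 mm high; origin under its centre. Leave standing.
- bottle_b: Loose amber bottle, 44 mm across, 110 mm high; origin under its centre. Leave standing.
- jar: Loose pale lidded jar, 66 mm across, 65 mm high; origin under its centre. Leave standing.
- can: Loose metal can, 60 mm across, 60 mm high, on the table on the robot's side of the wheel; origin under its centre. Leave standing.
- carton: Loose cardboard carton 100 x 70 x 60 mm high; origin under its centre. Leave it.
- brush: Loose brush 160 mm long lying on the table. Leave it.
There are look-alikes about, which are no part of the job. What is shaped like the press but green or purple is not meant.

How it is judged:
By the outcome, as a careful person would: the job done as asked, in the order asked, and still so for the second after the job is handed in, with the robot touching nothing.
It also fails if it takes over 72 s, if anything falls off the work surface, if the arm or the gripper's body presses on something with over 40 N, if the wrist force passes 120 N, or if a joint passes its speed limit or range.

## Working session

There is one attempt and no reset: what is moved stays moved. The work goes in short steps, Python scripts to look and compute and a tool call to move; the robot and the scene stay as the last step left them, time stands still between calls to the robot, and variables do not carry over. Pictures are saved under pics/ and viewed, at most 13 in all, crops included, and the job is handed in when it is done.

Besides the shell and the picture viewer there is one more tool, called after "Emit:" as a command line: name --argument value ..., lists and objects as JSON in quotes. drive_tool: Moves the arm, as the interface text tells. Its arguments: {"type":"object","properties":{"series":{"type":"array"},"jaw":{"type":"number"},"grip_force":{"type":"number"}},"required":["series"]}

```bash
mkdir -p pics
cat > h.py <<'E'
import numpy as np, cv2
from workcell import env, viewer, order, models
def cam(n):
    c=viewer.camera_info(n); return np.array(c["intrinsics"]),np.array(c["R"]),np.array(c["t"])
def ray(n,px,z):
    K,R,t=cam(n); d=R.T@np.linalg.inv(K)@np.array([px[0],px[1],1.]); o=-R.T@t
    return o+d*(z-o[2])/d[2]
def proj(n,X):
    K,R,t=cam(n); p=K@(R@np.array(X)+t); return p[:2]/p[2]
def shot(n,f=None):
    im=viewer.read_camera(n)
    if f: cv2.imwrite("pics/"+f,cv2.cvtColor(im,cv2.COLOR_RGB2BGR))
    return im
E
python3 - <<'E'
from h import *
s=env.get_state(); print(s["clock"],s["tcp_pos"],s["orientation"])
shot("top","top1.png"); shot("side","side1.png")
for n in ["top","side"]:
  K,R,t=cam(n); print(n,(-R.T@t).round(3),R.round(2).tolist())
Z=dict(wheel_axis=.096,knob0=.138,tin_top=.102,stamp_top=.212,press=.17,lens=.191,hood_edge=.153,bottle_tall=.19,can=.06)
for l,z in Z.items():
  for c in ["top","side"]:
    for d in models.silhouettes(l,c)[:6]:
      print(l,c,round(d["score"],2),np.round(d["location"]),d["region"].sum(),ray(c,d["location"],z).round(3))
E
```

```text
0.0 [ 0.24310382 -0.52053532  0.24139268] [-9.22027417e-04  9.76244799e-01  2.16668497e-01 -6.38175998e-05]
top [0.386 0.024 1.246] [[0.02, -1.0, -0.01], [-1.0, -0.02, -0.05], [0.05, 0.01, -1.0]]
side [0.268 0.896 0.744] [[-0.98, -0.18, -0.02], [-0.08, 0.55, -0.83], [0.16, -0.82, -0.56]]
wheel_axis top 0.67 [356. 178.] 7758 [ 0.586 -0.046  0.096]
wheel_axis side 0.57 [262. 257.] 5909 [0.565 0.051 0.096]
knob0 top 0.71 [363. 214.] 754 [ 0.497 -0.059  0.138]
knob0 side 0.87 [297. 239.] 761 [0.483 0.026 0.138]
tin_top top 0.6 [354. 162.] 1008 [ 0.624 -0.04   0.102]
tin_top side 0.61 [247. 252.] 584 [0.603 0.044 0.102]
stamp_top top 0.88 [154. 201.] 472 [0.508 0.386 0.212]
stamp_top top 0.83 [213. 142.] 356 [0.637 0.266 0.212]
stamp_top top 0.66 [166. 338.] 396 [0.224 0.348 0.212]
stamp_top top 0.63 [508. 287.] 450 [ 0.345 -0.357  0.212]
stamp_top side 0.92 [239. 223.] 394 [0.594 0.089 0.212]
stamp_top side 0.79 [189. 284.] 687 [0.62  0.3   0.212]
stamp_top side 0.79 [410. 345.] 867 [0.228 0.386 0.212]
stamp_top side 0.59 [229. 347.] 812 [0.499 0.433 0.212]
stamp_top side 0.52 [370. 152.
[... 694 characters left out ...]
810 [ 0.658 -0.097  0.191]
lens top 0.41 [260. 208.] 334 [0.501 0.165 0.191]
lens side 0.73 [222. 197.] 1120 [ 0.687 -0.055  0.191]
lens side 0.58 [263. 256.] 5859 [0.521 0.17  0.191]
hood_edge top 0.74 [356. 179.] 7475 [ 0.574 -0.04   0.153]
hood_edge side 0.6 [264. 256.] 6349 [0.536 0.118 0.153]
hood_edge side 0.4 [216. 240.] 2089 [0.66  0.075 0.153]
bottle_tall top 0.83 [438. 216.] 731 [ 0.493 -0.215  0.19 ]
bottle_tall top 0.63 [355. 159.] 1011 [ 0.611 -0.037  0.19 ]
bottle_tall side 0.78 [309. 202.] 856 [ 0.471 -0.063  0.19 ]
bottle_tall side 0.31 [262. 256.] 6130 [0.522 0.17  0.19 ]
can top 0.72 [395. 258.] 506 [ 0.403 -0.143  0.06 ]
can side 0.75 [339. 240.] 526 [ 0.401 -0.1    0.06 ]
```

Run:
```python
import cv2
a=cv2.imread("pics/top1.png");cv2.imwrite("pics/t1c.png",cv2.resize(a[80:300,240:480],(800,733))[:600])
b=cv2.imread("pics/side1.png");cv2.imwrite("pics/s1c.png",cv2.resize(b[150:330,170:370],None,fx=3.3,fy=3.3))
```

```text
(no output)
```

View pics/top1.png

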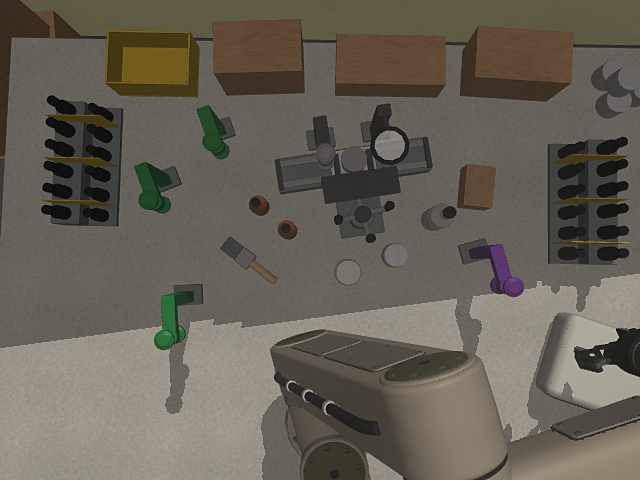

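View pics/t1c.png

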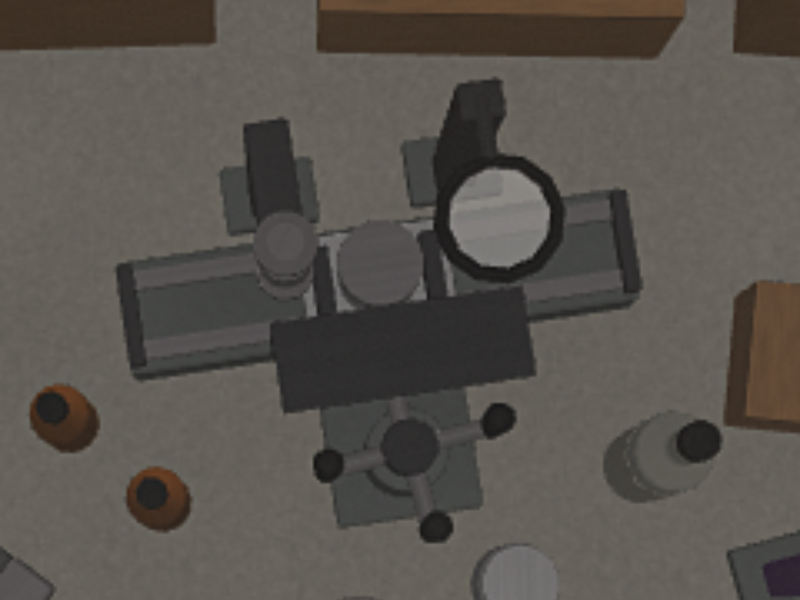

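View pics/s1c.png

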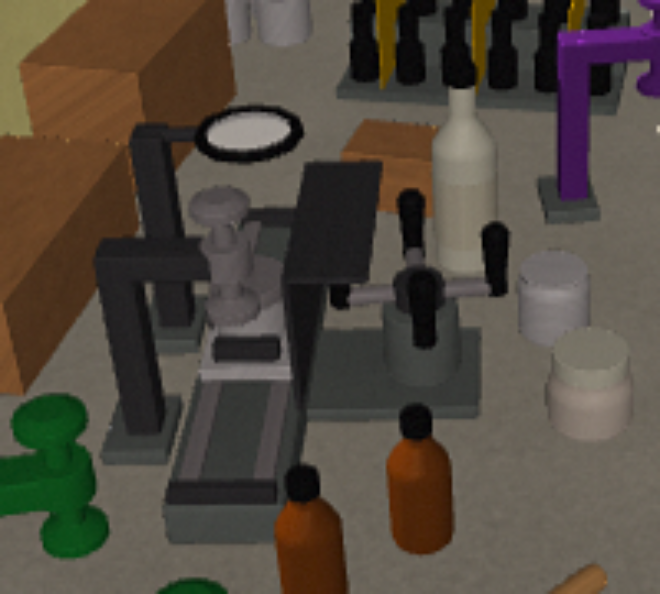

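```bash
cat > fit.py <<'E'
from h import *
from scipy.optimize import least_squares
def T(p): return [240+p[0]/3.3333,80+p[1]/3.3333]
def S(p): return [170+p[0]/3.3,150+p[1]/3.3]
obs=[("hub","top",T((410,447))),("k0","top",T((328,465))),("k1","top",T((436,527))),("k2","top",T((499,416))),
("hl","top",T((283,411))),("hr","top",T((536,375))),("hl2","top",T((270,325))),("hr2","top",T((525,288))),
("tin","top",T((380,263))),("stamp","top",T((285,243))),("stamp","side",S((220,203))),
("hr","side",S((381,163))),("hl","side",S((372,281))),("hl2","side",S((285,274))),("hr2","side",S((305,163))),
("k0","side",S((425,284))),("k1","side",S((496,230))),("k2","side",S((411,196)))]
def pts(p):
    x0,y0,a,w,s,q,he=p
    c,si=np.cos(a),np.sin(a)
    J=lambda x,y,z:np.array([x0+c*x-si*y,y0+si*x+c*y,z])
    d=dict(hub=J(0,0,.096),hl=J(he,.085,.153),hr=J(he,-.085,.153),hl2=J(he+.062,.085,.153),hr2=J(he+.062,-.085,.153),tin=J(.13,q,.102),stamp=J(.13,s,.212))
    for i,k in enumerate([np.pi/2,np.pi,-np.pi/2,0]): d["k%d"%i]=J(.06*np.cos(w+k),.06*np.sin(w+k),.138)
    return d
def fit():
    f=lambda p:np.concatenate([proj(c,pts(p)[n])-np.array(o) for n,c,o in obs])
    r=least_squares(f,[.5,-.06,.1,0,.06,0,.03],loss="soft_l1"); return r.x,f(r.x).reshape(-1,2)
if __name__=="__main__":
    p,r=fit(); print(p.round(4))
    for o,e in zip(obs,r): print(o[0],o[1],e.round(1))
    for k,v in pts(p).items(): print(k,v.round(4))
E
python3 fit.py
```

```text
[ 5.028e-01 -6.140e-02  1.729e-01  1.189e-01  6.880e-02  3.000e-04
  2.890e-02]
hub top [-0.5 -0.1]
k0 top [-0.3 -0.3]
k1 top [ 0.4 -0.2]
k2 top [0.  0.2]
hl top [-0.4  1. ]
hr top [-0.3  0.3]
hl2 top [-0.7 -0.7]
hr2 top [-1.5 -1. ]
tin top [-0.  -0.2]
stamp top [-0.6 -0.3]
stamp side [ 0.3 -3.1]
hr side [ 1.3 -1.9]
hl side [-0.2 -1.9]
hl2 side [-0.5  0.7]
hr2 side [ 0.7 -1.5]
k0 side [-0.  -3.7]
k1 side [ 0.5 -2.4]
k2 side [ 0.4 -2.2]
hub [ 0.5028 -0.0614  0.096 ]
hl [0.5166 0.0273 0.153 ]
hr [ 0.5459 -0.1401  0.153 ]
hl2 [0.5777 0.038  0.153 ]
hr2 [ 0.6069 -0.1295  0.153 ]
tin [ 0.6308 -0.0387  0.102 ]
stamp [0.619  0.0288 0.212 ]
k0 [ 0.4856 -0.0039  0.138 ]
k1 [ 0.4454 -0.0786  0.138 ]
k2 [ 0.5201 -0.1188  0.138 ]
k3 [ 0.5603 -0.0441  0.138 ]
```

Emit:
drive_tool --series '[[[0, 0, -0.5, 0, 0, 0], [0.308, -0.2625, 0, 0, 0, 0], [0.308, -0.2625, 0, 0, 0, 0], [0.308, -0.2625, 0, 0, 0, 0], [0.308, -0.2625, 0, 0, 0, 0], [0.308, -0.2625, 0, 0, 0, 0], [0.308, -0.2625, 0, 0, 0, 0], [0.308, -0.2625, 0, 0, 0, 0], [0.308, -0.2625, 0, 0, 0, 0], [0.308, -0.2625, 0, 0, 0, 0], [0.308, -0.2625, 0, 0, 0, 0], [0, 0, 0, 0, 0, 0.0456], [0, 0, 0, 0, 0, 0], [0, 0, 0, 0, 0, 0]]]' --jaw -0.2 --grip_force 20

```text
clock: 2.75
tcp_pos: [0.4448, -0.0796, 0.3023]
orientation: [0.0, 0.989, 0.147, 0.0]
wrist_force: [-0.4, -0.0, -0.7]
finger_gap: 0.0341
grip_force: 0.0
```

```bash
cat >> h.py <<'E'
from scipy.spatial.transform import Rotation as Ro
def st():
    s=env.get_state(); q=np.array(s["orientation"]); R=Ro.from_quat(q[[1,2,3,0]]).as_matrix()
    p=np.array(s["tcp_pos"])
    print("t",round(s["clock"],2),"p",p.round(4),"yaw",round(np.degrees(np.arctan2(R[1,0],R[0,0])),1),"j",np.round(s["joint_pos"],2),"F",np.round(s["wrist_force"],1),"gap",round(s["finger_gap"],4))
    return p,R
def to(X,yaw=None):  # shift in units of 120mm, turn about z in 180deg
    p,R=st(); sh=R.T@(np.array(X)-p)/.12
    y=np.degrees(np.arctan2(R[1,0],R[0,0])); print("shift",sh.round(3),"turn z",None if yaw is None else round(-(yaw-y)/180,4))
def wray(px,z,p,R):
    c=viewer.camera_info("wrist"); T=np.array(c["T_tool_cam"]); K=np.array(c["intrinsics"])
    d=R@T[:3,:3]@np.linalg.inv(K)@np.array([px[0],px[1],1.]); o=R@T[:3,3]+p
    return o+d*(z-o[2])/d[2]
E
python3 - <<'E'
from h import *
p,R=st(); shot("wrist","w1.png")
for l,z in dict(knob0=.138,stamp_top=.212,tin_top=.102).items():
  for d in models.silhouettes(l,"wrist"): print(l,round(d["score"],2),np.round(d["location"]),d["region"].sum(),wray(d["location"],z,p,R).round(4))
print("bottle",ray("top",(449.7,212.3),.19))
to([.4454,-.0786,.2],17)
E
```

```text
t 2.75 p [ 0.4448 -0.0796  0.3023] yaw 16.9 j [-0.36  0.06 -0.12  1.39 -0.    2.49] F [-0.4 -0.  -0.7] gap 0.0341
knob0 0.63 [322. 144.] 5564 [ 0.5023 -0.0617  0.138 ]
stamp_top 0.77 [570. 376.] 303 [ 0.4023 -0.2755  0.212 ]
stamp_top 0.66 [264. 252.] 3143 [ 0.428  -0.0454  0.212 ]
tin_top 0.7 [323. 148.] 5353 [ 0.4992 -0.064   0.102 ]
tin_top 0.59 [359.   5.] 1020 [ 0.6144 -0.0589  0.102 ]
tin_top 0.22 [369. 245.] 2589 [ 0.4256 -0.1315  0.102 ]
bottle [ 0.50093459 -0.23997614  0.19      ]
t 2.95 p [ 0.4447 -0.0799  0.3023] yaw 16.8 j [-0.36  0.06 -0.12  1.39 -0.    2.49] F [-0.7  0.1 -0.2] gap 0.0341
shift [ 0.008 -0.009  0.853] turn z -0.0012
```

View pics/w1.png

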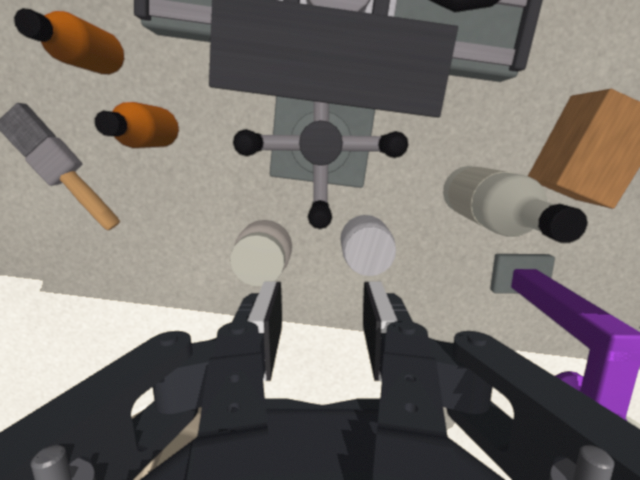

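Run:
```python
from h import *
p,R=st()
for n,px,z in [("hub",(321,143),.096),("k1",(319,214),.138),("k0",(247,142),.138),("k2",(395,144),.138)]: print(n,wray(px,z,p,R).round(4))
```

```text
t 2.95 p [ 0.4447 -0.0799  0.3023] yaw 16.8 j [-0.36  0.06 -0.12  1.39 -0.    2.49] F [-0.7  0.1 -0.2] gap 0.0341
hub [ 0.5023 -0.0612  0.096 ]
k1 [ 0.4477 -0.076   0.138 ]
k0 [ 0.4866 -0.0052  0.138 ]
k2 [ 0.5189 -0.1173  0.138 ]
```

Emit:
drive_tool --series '[[[0.015, -0.012, 0.39, 0, 0, 0], [0, 0, 0.39, 0, 0, 0], [0, 0, 0.39, 0, 0, 0], [0, 0, 0.39, 0, 0, 0], [0, 0, 0, 0, 0, 0]]]'

```text
clock: 3.58
tcp_pos: [0.4431, -0.0767, 0.1123]
orientation: [-0.002, 0.989, 0.146, -0.003]
wrist_force: [0.1, 0.1, 0.4]
finger_gap: 0.0336
grip_force: 0.0
```

Emit:
drive_tool --series '[[[0, 0, 0, 0, 0, 0], [0, 0, 0, 0, 0, 0], [0, 0, 0, 0, 0, 0], [0, 0, 0, 0, 0, 0]]]' --jaw -1

```text
clock: 4.08
tcp_pos: [0.4464, -0.0777, 0.116]
orientation: [0.001, 0.989, 0.146, 0.0]
wrist_force: [-3.3, -0.7, 0.6]
finger_gap: 0.0205
grip_force: 20.6
```

Run:
```python
from h import *
st(); print(env.get_state()["grip_force"])
```

```text
t 4.08 p [ 0.4464 -0.0777  0.116 ] yaw 16.8 j [-0.35  0.16 -0.48  0.93 -0.    2.5 ] F [-3.3 -0.7  0.6] gap 0.0205
20.634792298078537
```

Knob gripped (20.5 mm). First stroke, 75°.

Emit:
drive_tool --series '[[[0.0043, 0.0653, 0, 0, 0, -0.0417], [0.0043, 0.0653, 0, 0, 0, -0.0417], [0.0043, 0.0653, 0, 0, 0, -0.0417], [0.0043, 0.0653, 0, 0, 0, -0.0417], [0.0043, 0.0653, 0, 0, 0, -0.0417], [0.0043, 0.0653, 0, 0, 0, -0.0417], [0.0043, 0.0653, 0, 0, 0, -0.0417], [0.0043, 0.0653, 0, 0, 0, -0.0417], [0.0043, 0.0653, 0, 0, 0, -0.0417], [0.0043, 0.0653, 0, 0, 0, -0.0417], [0, 0, 0, 0, 0, 0], [0, 0, 0, 0, 0, 0]]]'

```text
clock: 5.58
tcp_pos: [0.5031, -0.1212, 0.1163]
orientation: [-0.0, 0.696, 0.718, -0.003]
wrist_force: [-15.0, -5.2, 8.0]
finger_gap: 0.0193
grip_force: 37.6
```

Run:
```python
from h import *
p,R=st(); v=p[:2]-[.5025,-.0613]; print(np.hypot(*v),np.degrees(np.arctan2(v[1],v[0]))%360)
shot("side")
for l,z in dict(tin_top=.102,knob0=.138).items():
  for d in models.silhouettes(l,"side")+(shot("top")is None or models.silhouettes(l,"top")): print(l,round(d["score"],2),np.round(d["location"]),d["region"].sum())
```

```text
t 5.58 p [ 0.5031 -0.1212  0.1163] yaw 91.8 j [-0.39  0.28 -0.32  0.97 -0.    1.15] F [-15.   -5.2   8. ] gap 0.0193
0.059862265187118346 270.60433167442056
tin_top 0.93 [245. 254.] 744
tin_top 0.89 [349. 160.] 909
tin_top 0.56 [325. 154.] 300
tin_top 0.4 [359. 214.] 611
knob0 0.58 [298. 239.] 701
knob0 0.26 [238. 220.] 386
knob0 0.77 [362. 215.] 642
knob0 0.58 [244. 255.] 814
```

Run:
```python
from h import *
a=shot("side");b=shot("top")
a=cv2.resize(a[150:300,180:360],(540,450));b=cv2.resize(b[110:260,270:350+60],(420,450))
im=np.hstack([a,b])[:, :,::-1]; cv2.imwrite("pics/m1.png",cv2.resize(im,(800,375)))
p,R=st()
```

```text
t 6.03 p [ 0.5032 -0.1212  0.1163] yaw 91.8 j [-0.39  0.28 -0.32  0.97 -0.    1.15] F [-15.2  -5.4   7.6] gap 0.0197
```

View pics/m1.png

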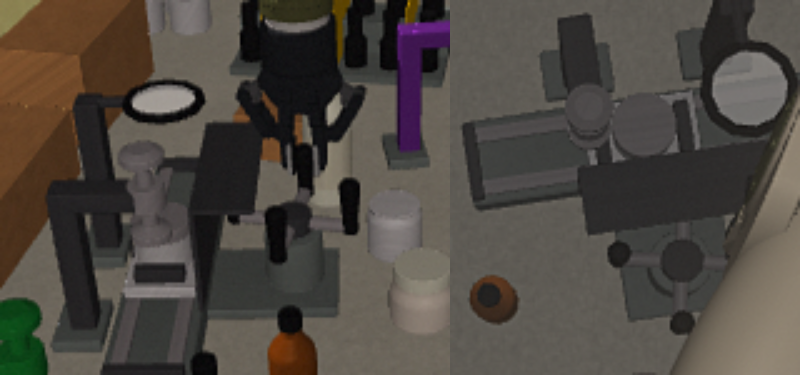

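Emit:
drive_tool --series '[[[0.0076, -0.0868, 0, 0, 0, 0.0556], [0, 0, 0, 0, 0, 0], [0, 0, 0, 0, 0, 0]]]'

```text
clock: 6.4
tcp_pos: [0.4948, -0.1204, 0.1161]
orientation: [0.001, 0.755, 0.655, -0.001]
wrist_force: [-5.8, -3.7, 1.7]
finger_gap: 0.0197
grip_force: 37.9
```

Emit:
drive_tool --series '[[[0, 0, 0, 0, 0, 0], [0, 0, 0, 0, 0, 0], [0, 0, -0.25, 0, 0, 0], [0, 0, -0.25, 0, 0, 0], [0.0076, -0.0868, 0, 0, 0, 0.0556], [0.0076, -0.0868, 0, 0, 0, 0.0556], [0.0076, -0.0868, 0, 0, 0, 0.0556], [0.0076, -0.0868, 0, 0, 0, 0.0556], [0.0076, -0.0868, 0, 0, 0, 0.0556], [0.0076, -0.0868, 0, 0, 0, 0.0556], [0.0076, -0.0868, 0, 0, 0, 0.0556], [0.0076, -0.0868, 0, 0, 0, 0.0556], [0.0076, -0.0868, 0, 0, 0, 0.0556], [0, 0, -0.25, 0, 0, 0], [0, 0, 0, 0, 0, 0]]]' --jaw -0.2

```text
clock: 8.28
tcp_pos: [0.4468, -0.0516, 0.2074]
orientation: [0.0, 0.997, -0.071, 0.003]
wrist_force: [-0.6, -0.1, 0.6]
finger_gap: 0.0344
grip_force: 0.0
```

Run:
```python
from h import *
p,R=st(); shot("wrist","w2.png")
```

```text
t 8.28 p [ 0.4468 -0.0516  0.2074] yaw -8.1 j [-0.29  0.08 -0.33  1.15  0.    2.99] F [-0.6 -0.1  0.6] gap 0.0344
```

View pics/w2.png

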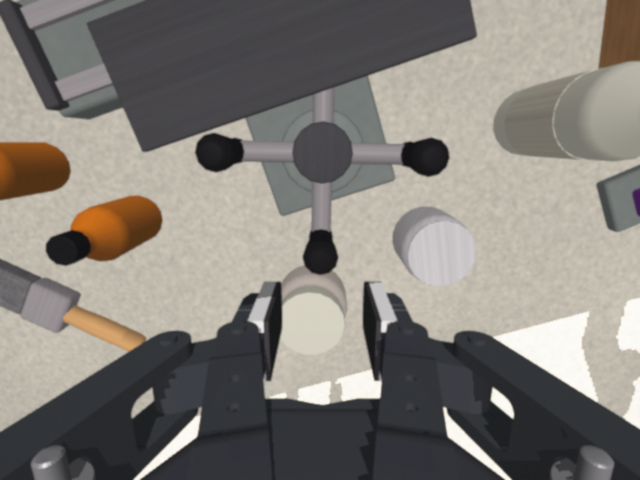

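Run:
```python
from h import *
p,R=st()
for n,px,z in [("hub",(322,152),.096),("k",(320,246),.138),("l",(216,152),.138),("r",(429,157),.138)]:
  X=wray(px,z,p,R); v=X[:2]-[.5025,-.0613]; print(n,X.round(4),np.hypot(*v).round(4),np.degrees(np.arctan2(v[1],v[0]))%360)
to([.4429,-.054,.115],-7)
```

```text
t 8.32 p [ 0.446  -0.0516  0.2062] yaw -8.2 j [-0.29  0.08 -0.33  1.15  0.    2.99] F [-0.3  0.6 -0.1] gap 0.0345
hub [ 0.5017 -0.0602  0.096 ] 0.0014 126.83235565996736
k [ 0.451  -0.0518  0.138 ] 0.0524 169.51406444141261
l [ 0.5109 -0.0039  0.138 ] 0.058 81.66570191838399
r [ 0.4921 -0.1171  0.138 ] 0.0567 259.4573455013805
t 8.32 p [ 0.446  -0.0516  0.2062] yaw -8.2 j [-0.29  0.08 -0.33  1.15  0.    2.99] F [-0.3  0.6 -0.1] gap 0.0345
shift [-0.026  0.024  0.76 ] turn z -0.0065
```

Emit:
drive_tool --series '[[[-0.02, 0, 0.19, 0, 0, 0], [0, 0, 0.19, 0, 0, 0], [0, 0, 0.19, 0, 0, 0], [0, 0, 0.19, 0, 0, 0], [0, 0, 0, 0, 0, 0]]]'

```text
clock: 8.95
tcp_pos: [0.4404, -0.0506, 0.1119]
orientation: [-0.001, 0.997, -0.072, -0.002]
wrist_force: [-0.1, -0.5, -0.0]
finger_gap: 0.0337
grip_force: 0.0
```

Emit:
drive_tool --series '[[[0, 0, 0, 0, 0, 0], [0, 0, 0, 0, 0, 0], [0, 0, 0, 0, 0, 0], [0.0076, 0.0868, 0, 0, 0, -0.0556], [0.0076, 0.0868, 0, 0, 0, -0.0556], [0.0076, 0.0868, 0, 0, 0, -0.0556], [0.0076, 0.0868, 0, 0, 0, -0.0556], [0.0076, 0.0868, 0, 0, 0, -0.0556], [0.0076, 0.0868, 0, 0, 0, -0.0556], [0.0076, 0.0868, 0, 0, 0, -0.0556], [0.0076, 0.0868, 0, 0, 0, -0.0556], [0.0076, 0.0868, 0, 0, 0, -0.0556], [0, 0, 0, 0, 0, 0], [0, 0, 0, 0, 0, 0]]]' --jaw -1

```text
clock: 10.7
tcp_pos: [0.4936, -0.1222, 0.114]
orientation: [0.003, 0.756, 0.654, -0.002]
wrist_force: [0.6, -10.1, -8.2]
finger_gap: 0.0201
grip_force: 20.3
```

Good. Release, back, next knob.

Emit:
drive_tool --series '[[[0, 0, 0, 0, 0, 0], [0, 0, 0, 0, 0, 0], [0, 0, -0.25, 0, 0, 0], [0, 0, -0.25, 0, 0, 0], [0.0076, -0.0868, 0, 0, 0, 0.0556], [0.0076, -0.0868, 0, 0, 0, 0.0556], [0.0076, -0.0868, 0, 0, 0, 0.0556], [0.0076, -0.0868, 0, 0, 0, 0.0556], [0.0076, -0.0868, 0, 0, 0, 0.0556], [0.0076, -0.0868, 0, 0, 0, 0.0556], [0.0076, -0.0868, 0, 0, 0, 0.0556], [0.0076, -0.0868, 0, 0, 0, 0.0556], [0.0076, -0.0868, 0, 0, 0, 0.0556], [0, 0, -0.25, 0, 0, 0], [0, 0, 0, 0, 0, 0]]]' --jaw -0.2

```text
clock: 12.58
tcp_pos: [0.4435, -0.0513, 0.2063]
orientation: [0.001, 0.997, -0.071, 0.002]
wrist_force: [1.5, -0.2, -0.4]
finger_gap: 0.0341
grip_force: 0.0
```

Run:
```python
from h import *
p,R=st(); w=shot("wrist"); t=shot("top"); s=shot("side")
for c in ["top","side"]:
  for d in models.silhouettes("tin_top",c)[:3]: print(c,round(d["score"],2),np.round(d["location"],1),ray(c,d["location"],.102).round(4))
im=np.hstack([cv2.resize(t[110:260,270:420],(450,450)),w[:360,100:450][:, :]if 0 else cv2.resize(w[50:350,150:480],(350,450))])
cv2.imwrite("pics/m2.png",im[:,:,::-1])
```

```text
t 12.57 p [ 0.4435 -0.0513  0.2063] yaw -8.2 j [-0.3   0.08 -0.34  1.15  0.    2.99] F [ 1.5 -0.2 -0.4] gap 0.0341
top 0.69 [319.8 141.7] [0.6692 0.0417 0.102 ]
top 0.67 [345.5 162.3] [ 0.622  -0.0192  0.102 ]
side 0.71 [264.  257.5] [0.5569 0.0588 0.102 ]
side 0.56 [244.3 259.6] [0.6002 0.0734 0.102 ]
side 0.25 [303.4 236.5] [ 0.4832 -0.0406  0.102 ]
```

View pics/m2.png

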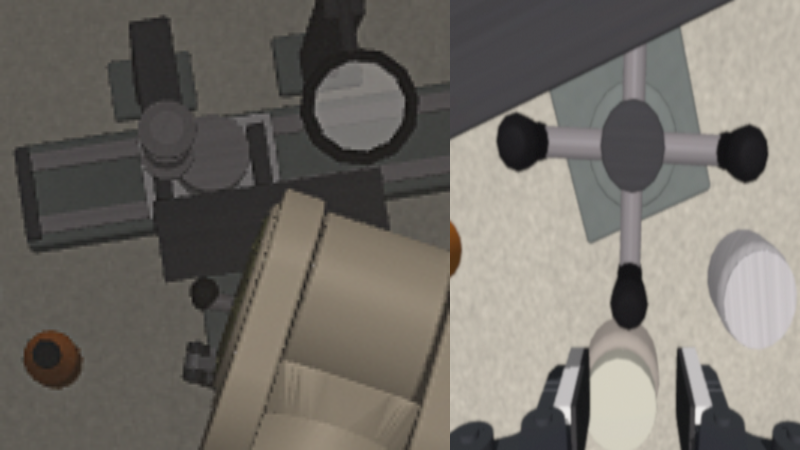

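Emit:
drive_tool --series '[[[0, 0, 0.19, 0, 0, 0], [0, 0, 0.19, 0, 0, 0], [0, 0, 0.19, 0, 0, 0], [0, 0, 0.19, 0, 0, 0], [0, 0, 0, 0, 0, 0]]]'

```text
clock: 13.45
tcp_pos: [0.44, -0.0507, 0.1107]
orientation: [-0.001, 0.997, -0.072, -0.002]
wrist_force: [-0.3, -0.1, 0.4]
finger_gap: 0.0345
grip_force: 0.0
```

Emit:
drive_tool --series '[[[0, 0, 0, 0, 0, 0], [0, 0, 0, 0, 0, 0], [0, 0, 0, 0, 0, 0], [0.0076, 0.0868, 0, 0, 0, -0.0556], [0.0076, 0.0868, 0, 0, 0, -0.0556], [0.0076, 0.0868, 0, 0, 0, -0.0556], [0.0076, 0.0868, 0, 0, 0, -0.0556], [0.0076, 0.0868, 0, 0, 0, -0.0556], [0.0076, 0.0868, 0, 0, 0, -0.0556], [0.0076, 0.0868, 0, 0, 0, -0.0556], [0.0076, 0.0868, 0, 0, 0, -0.0556], [0.0076, 0.0868, 0, 0, 0, -0.0556], [0, 0, 0, 0, 0, 0], [0, 0, 0, 0, 0, 0]]]' --jaw -1

```text
clock: 15.2
tcp_pos: [0.4936, -0.1226, 0.1128]
orientation: [0.003, 0.756, 0.654, -0.002]
wrist_force: [-0.7, -10.4, -8.7]
finger_gap: 0.0203
grip_force: 20.3
```

Emit:
drive_tool --series '[[[0, 0, 0, 0, 0, 0], [0, 0, 0, 0, 0, 0], [0, 0, -0.25, 0, 0, 0], [0, 0, -0.25, 0, 0, 0], [0.0076, -0.0868, 0, 0, 0, 0.0556], [0.0076, -0.0868, 0, 0, 0, 0.0556], [0.0076, -0.0868, 0, 0, 0, 0.0556], [0.0076, -0.0868, 0, 0, 0, 0.0556], [0.0076, -0.0868, 0, 0, 0, 0.0556], [0.0076, -0.0868, 0, 0, 0, 0.0556], [0.0076, -0.0868, 0, 0, 0, 0.0556], [0.0076, -0.0868, 0, 0, 0, 0.0556], [0.0076, -0.0868, 0, 0, 0, 0.0556], [0, 0, -0.25, 0, 0, 0], [0, 0, 0, 0, 0, 0]]]' --jaw -0.2

```text
clock: 17.08
tcp_pos: [0.4437, -0.0513, 0.2051]
orientation: [0.001, 0.997, -0.071, 0.003]
wrist_force: [-0.1, -0.9, 1.0]
finger_gap: 0.0342
grip_force: 0.0
```

Run:
```python
from h import *
p,R=st(); w=shot("wrist"); t=shot("top"); s=shot("side")
im=np.hstack([cv2.resize(t[110:210,290:390],(400,400)),cv2.resize(s[180:300,190:310],(400,400))])
im=np.vstack([im,np.hstack([cv2.resize(w[50:350,150:480],(220,200)),np.zeros((200,580,3),np.uint8)])])
cv2.imwrite("pics/m3.png",im[:,:,::-1])
```

```text
t 17.07 p [ 0.4437 -0.0513  0.2051] yaw -8.2 j [-0.3   0.08 -0.34  1.15  0.    2.99] F [-0.1 -0.9  1. ] gap 0.0342
```

View pics/m3.png

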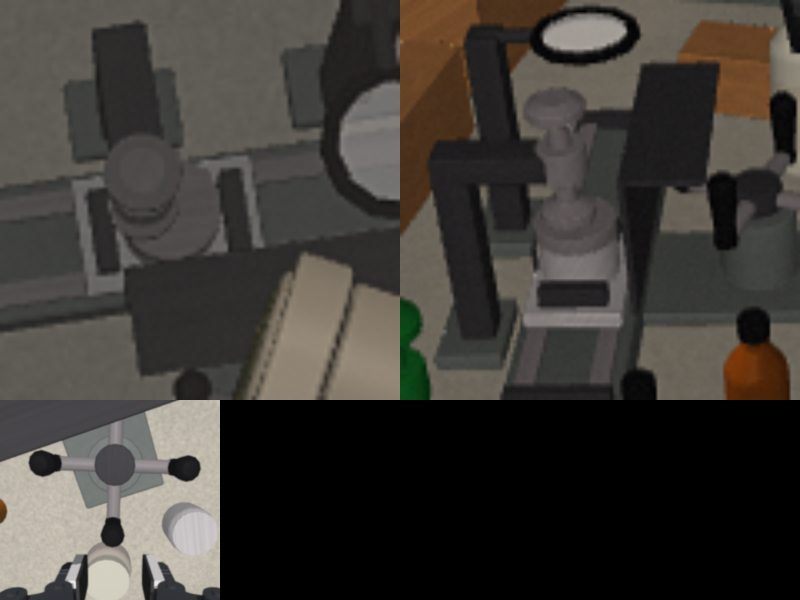

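Run:
```python
from fit import *
p,r=fit(); x0,y0,a=p[:3]
def jy(X): return (-np.sin(a)*(X[0]-x0)+np.cos(a)*(X[1]-y0))*1000, (np.cos(a)*(X[0]-x0)+np.sin(a)*(X[1]-y0))*1000
f=lambda u:(290+u[0]/4,110+u[1]/4)
print("stamp",p[4])
for n,u,z in [("tin",(168,206),.102),("stamp",(144,170),.212),("plate",(169,225),.05),("bars",(171,221),.06)]: print(n,np.round(jy(ray("top",f(u),z)),1))
sd=lambda u:(190+u[0]*.3,180+u[1]*.3)
print("stamp side",np.round(jy(ray("side",sd((556,106) if 0 else (156,106)),.212)),1))
for u in [(176,227),(176,232)]: print("tin side",np.round(jy(ray("side",sd(u),.102)),1))
```

```text
stamp 0.06884559063980386
tin [ 51.8 131.2]
stamp [ 66.5 129.8]
plate [ 50.6 130.1]
bars [ 49.5 130.4]
stamp side [ 83.8 128.2]
tin side [ 69.5 128.9]
tin side [ 75.7 128. ]
```

Emit:
drive_tool --series '[[[0, 0, 0.19, 0, 0, 0], [0, 0, 0.19, 0, 0, 0], [0, 0, 0.18, 0, 0, 0], [0, 0, 0.17, 0, 0, 0], [0, 0, 0, 0, 0, 0]]]'

```text
clock: 17.85
tcp_pos: [0.44, -0.0507, 0.1131]
orientation: [-0.001, 0.997, -0.072, -0.002]
wrist_force: [-0.1, -0.5, 0.6]
finger_gap: 0.0344
grip_force: 0.0
```

Emit:
drive_tool --series '[[[0, 0, 0, 0, 0, 0], [0, 0, 0, 0, 0, 0], [0, 0, 0, 0, 0, 0], [0.0076, 0.0868, 0, 0, 0, -0.0556], [0.0076, 0.0868, 0, 0, 0, -0.0556], [0.0076, 0.0868, 0, 0, 0, -0.0556], [0.0076, 0.0868, 0, 0, 0, -0.0556], [0.0076, 0.0868, 0, 0, 0, -0.0556], [0.0076, 0.0868, 0, 0, 0, -0.0556], [0.0076, 0.0868, 0, 0, 0, -0.0556], [0.0076, 0.0868, 0, 0, 0, -0.0556], [0, 0, 0, 0, 0, 0], [0, 0, 0, 0, 0, 0]]]' --jaw -1

```text
clock: 19.48
tcp_pos: [0.483, -0.1199, 0.1151]
orientation: [0.003, 0.81, 0.586, -0.002]
wrist_force: [-0.7, -9.6, -7.7]
finger_gap: 0.0205
grip_force: 20.3
```

Emit:
drive_tool --series '[[[0, 0, 0, 0, 0, 0], [0, 0, 0, 0, 0, 0], [0, 0, -0.25, 0, 0, 0], [0, 0, -0.25, 0, 0, 0], [0.0076, -0.0868, 0, 0, 0, 0.0556], [0.0076, -0.0868, 0, 0, 0, 0.0556], [0.0076, -0.0868, 0, 0, 0, 0.0556], [0.0076, -0.0868, -0.25, 0, 0, 0.0556], [0.0076, -0.0868, -0.25, 0, 0, 0.0556], [-0.2, 0, -0.5, 0, 0, 0], [-0.2, 0, -0.25, 0, 0, 0], [0, 0, 0, 0, 0, 0]]]' --jaw -0.2

```text
clock: 20.98
tcp_pos: [0.4023, -0.1001, 0.3264]
orientation: [0.002, 0.982, 0.189, 0.003]
wrist_force: [0.8, 0.1, 0.3]
finger_gap: 0.0341
grip_force: 0.0
```

Run:
```python
from h import *
p,R=st(); w=shot("wrist"); t=shot("top"); s=shot("side")
cv2.imwrite("pics/w4.png",w[:,:,::-1])
im=np.hstack([cv2.resize(t[110:210,290:390],(400,400)),cv2.resize(s[180:300,190:310],(400,400))])
im=np.vstack([im,np.hstack([cv2.resize(w[0:320],(400,200)),np.zeros((200,400,3),np.uint8)])])
cv2.imwrite("pics/m4.png",im[:,:,::-1])
```

```text
t 20.98 p [ 0.4023 -0.1001  0.3264] yaw 21.8 j [-0.44 -0.02 -0.14  1.44 -0.    2.32] F [0.8 0.1 0.3] gap 0.0341
```

View pics/m4.png

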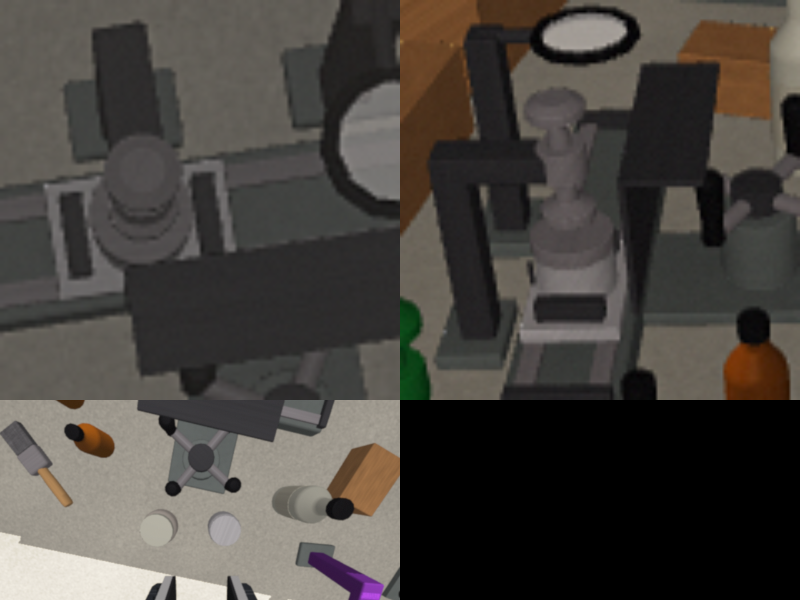

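Run:
```python
from fit import *
p,r=fit(); x0,y0,a=p[:3]
def jy(X): return (-np.sin(a)*(X[0]-x0)+np.cos(a)*(X[1]-y0))*1000, (np.cos(a)*(X[0]-x0)+np.sin(a)*(X[1]-y0))*1000
f=lambda u:(290+u[0]/4,110+u[1]/4)
for n,u,z in [("tin",(141,212),.102),("stamp",(143,170),.212),("plateL",(54,241),.05),("plateR",(231,213),.05),("armtop",(119,26),.172)]: print(n,np.round(jy(ray("top",f(u),z)),1))
t=viewer.read_camera("top"); 
g=cv2.resize(t[135:185,300:360],None,fx=8,fy=8,interpolation=cv2.INTER_CUBIC); g=cv2.cvtColor(g,cv2.COLOR_RGB2GRAY)
for lo,hi in [(60,80),(85,120)]:
  c=cv2.HoughCircles(g,cv2.HOUGH_GRADIENT,1.5,20,param1=60,param2=25,minRadius=lo,maxRadius=hi)
  if c is not None:
    for x,y,rr in c[0][:4]:
      px=(300+(x+.5)/8-.5,135+(y+.5)/8-.5); print(lo,np.round(px,1),rr/8,np.round(jy(ray("top",px,.212 if lo==60 else .102)),1))
sd=lambda u:(190+u[0]*.3,180+u[1]*.3)
# triangulate stamp
def tri(pt,ps):
  A=[];
  for c,q in (("top",pt),("side",ps)):
    K,R,tt=cam(c);P=K@np.c_[R,tt];A+=[q[0]*P[2]-P[0],q[1]*P[2]-P[1]]
  X=np.linalg.svd(np.array(A))[2][-1];return X[:3]/X[3]
for n,u,v in [("stamp",(143,170),(156,106)),("tin",(141,212),(173,236))]:
  X=tri(f(u),sd(v));print(n,X.round(4),np.round(jy(X),1))
to([.619,.0288,.30])
```

```text
tin [ 67.9 130.1]
stamp [ 67.  129.9]
plateL [121.1 131. ]
plateR [ 12.2 131.7]
armtop [ 66.6 219.7]
85 [324.6 164.1] 13.2125 [ 69.7 127.8]
85 [323.1 161.3] 14.88125 [ 72.2 134.9]
stamp [0.6214 0.027  0.2019] [ 66.6 132. ]
tin [0.6214 0.0279 0.0927] [ 67.6 132.2]
t 21.18 p [ 0.4018 -0.0992  0.322 ] yaw 21.8 j [-0.44 -0.01 -0.15  1.44  0.    2.32] F [-0.3 -0.  -0.5] gap 0.0339
shift [ 2.077 -0.316  0.182] turn z None
```

Emit:
drive_tool --series '[[[0.42, -0.062, 0, 0, 0, 0], [0.42, -0.062, 0, 0, 0, 0], [0.42, -0.062, 0, 0, 0, 0], [0.42, -0.062, 0, 0, 0, 0], [0.405, -0.062, 0, 0, 0, 0], [0, 0, 0, 0, 0, 0], [0, 0, 0, 0, 0, 0], [0, 0, 0, 0, 0, 0]]]' --jaw -1

```text
clock: 22.18
tcp_pos: [0.6193, 0.0276, 0.3233]
orientation: [0.0, 0.982, 0.189, -0.0]
wrist_force: [0.6, -0.2, 0.3]
finger_gap: 0.0002
grip_force: 0.0
```

Run:
```python
from h import *
shot("side")
for d in models.silhouettes("stamp_top","side")[:2]: print(d["location"],d["score"])
to([.620,.028,.232])
```

```text
[407.2, 343.3] 0.84
[189.0, 284.3] 0.72
t 22.27 p [0.6195 0.0274 0.3239] yaw 21.8 j [-0.09  0.4   0.37  1.54 -0.    2.68] F [-0.4 -0.5  0.4] gap -0.0001
shift [ 0.005 -0.003  0.766] turn z None
```

Emit:
drive_tool --series '[[[0, 0, 0.3, 0, 0, 0], [0, 0, 0.3, 0, 0, 0], [0, 0, 0.13, 0, 0, 0], [0, 0, 0, 0, 0, 0], [0, 0, 0, 0, 0, 0]]]'

```text
clock: 22.9
tcp_pos: [0.6209, 0.0278, 0.2373]
orientation: [0.0, 0.982, 0.189, 0.001]
wrist_force: [-0.5, 0.2, 0.5]
finger_gap: -0.0002
grip_force: 0.0
```

Run:
```python
from h import *
p,R=st(); s=shot("side"); t=shot("top")
im=np.hstack([cv2.resize(t[110:210,290:390],(400,400)),cv2.resize(s[180:300,190:310],(400,400))])
cv2.imwrite("pics/m5.png",im[:,:,::-1])
```

```text
t 22.9 p [0.6209 0.0278 0.2373] yaw 21.8 j [-0.08  0.4   0.17  1.33 -0.    2.68] F [-0.5  0.2  0.5] gap -0.0002
```

View pics/m5.png

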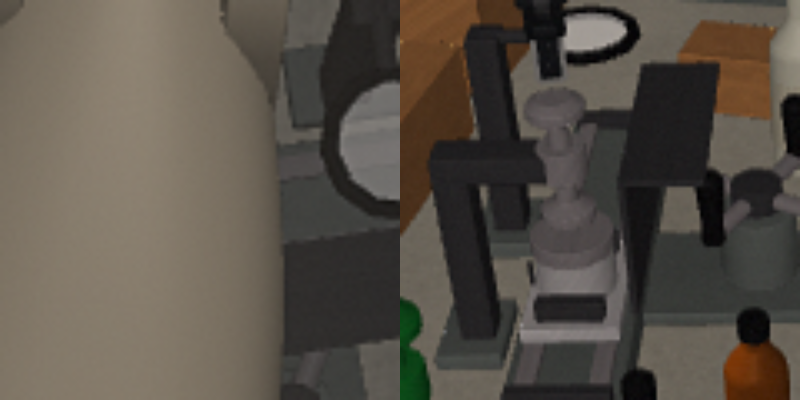

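Emit:
drive_tool --series '[[[0, 0, 0.08, 0, 0, 0], [0, 0, 0.05, 0, 0, 0], [0, 0, 0.03, 0, 0, 0], [0, 0, 0.03, 0, 0, 0], [0, 0, 0, 0, 0, 0]]]'

```text
clock: 23.62
tcp_pos: [0.6207, 0.028, 0.2134]
orientation: [0.0, 0.982, 0.189, 0.001]
wrist_force: [0.3, 0.3, 5.8]
finger_gap: 0.0003
grip_force: 3.2
```

Emit:
drive_tool --series '[[[0, 0, 0.025, 0, 0, 0], [0, 0, 0, 0, 0, 0]]]'

```text
clock: 23.88
tcp_pos: [0.6207, 0.028, 0.2115]
orientation: [0.0, 0.982, 0.189, 0.001]
wrist_force: [-1.4, -0.1, 9.7]
finger_gap: 0.0002
grip_force: 4.9
```

Emit:
drive_tool --series '[[[0, 0, 0.025, 0, 0, 0], [0, 0, 0, 0, 0, 0]]]'

```text
clock: 24.12
tcp_pos: [0.6208, 0.028, 0.2114]
orientation: [0.001, 0.982, 0.189, 0.003]
wrist_force: [-5.4, -0.1, 22.7]
finger_gap: 0.0004
grip_force: 11.3
```

At the stop (force rose to 23 N with no more travel). Retreat straight up, then away.

Emit:
drive_tool --series '[[[0, 0, -0.05, 0, 0, 0], [0, 0, -0.1, 0, 0, 0], [0, 0, -0.4, 0, 0, 0], [0, 0, -0.4, 0, 0, 0], [-0.4, 0, 0, 0, 0, 0], [-0.4, 0, 0, 0, 0, 0], [-0.4, 0, 0, 0, 0, 0], [-0.4, 0.1, 0, 0, 0, 0], [0, 0, 0, 0, 0, 0], [0, 0, 0, 0, 0, 0], [0, 0, 0, 0, 0, 0]]]'

```text
clock: 25.5
tcp_pos: [0.4472, -0.0542, 0.3204]
orientation: [-0.0, 0.982, 0.19, -0.0]
wrist_force: [1.0, 0.7, 1.0]
finger_gap: 0.0
grip_force: 0.0
```

Run:
```python
from h import *
p,R=st(); s=shot("side"); t=shot("top")
im=np.hstack([cv2.resize(t[110:280,230:460],(460,340)),cv2.resize(s[180:300,190:310],(340,340))])
cv2.imwrite("pics/m6.png",im[:,:,::-1])
```

```text
t 25.5 p [ 0.4472 -0.0542  0.3204] yaw 21.9 j [-0.3   0.06 -0.08  1.43  0.    2.46] F [1.  0.7 1. ] gap 0.0
```

View pics/m6.png

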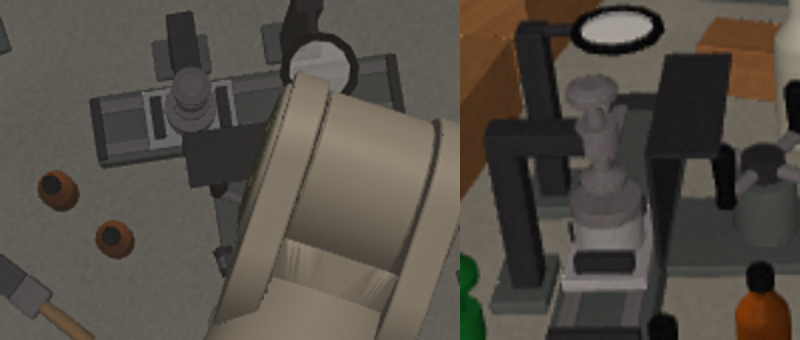

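The stamp has sprung back up, the tin is centred under it at about (190,110) in the crop, and the bottles and brush visible are undisturbed.

```bash
python3 -c "
from h import *
print(order.hand_in())"
```

```text
the job is handed in; nothing more can be done
None
```

I turned the wheel until the tin stood under the stamp (within about 1 mm along the slide by my measurements), pressed the stamp to its stop and let it spring back, then handed the job in at about 25.5 s. No verdict was returned. The gripper may have brushed the hood lightly (15 N) on the first stroke.

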